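Lock the welding jig's length stop with its locating pin

ROBOT

A 6-joint arm with a two-finger parallel gripper is mounted at the origin on the work surface. World frame = base frame: x ahead of the robot, y to its left, z up, the work surface at z = 0. Lengths are in m, angles in rad, forces in N, time in s.
With the tool pointing down it reaches from about 0.275 to 0.85 m from the base axis. Payload 19 kg.
Tool frame: the origin (TCP) lies midway between the tips of the shut fingers; the grasp point (between the pads) lies 19 mm behind it; z points along the fingers, y is the direction in which the jaws open and shut (so a half turn about z gives the same grasp; the last joint's range is limited). The gripper opens to 85 mm and grips with 20 to 120 N. Pads are 22 mm wide; open, the fingers measure 114 mm over their backs; the gripper's body (76 mm by 85 mm) begins 54 mm behind the grasp point. The pads swing forward as they close: fully open they stand 13 mm farther back than shut.
Start: joints at [-1.389, 0.15, 1.437, -0, 1.554, -0.134], TCP at [0.179, -0.547, 0.231] pointing down, gripper open.
Joint ranges: [-2.8, 2.8], [-0.68, 2.1], [0.12, 2.68], [-1.39, 4.53], [0.16, 2.79], [-2.81, 2.81]. Speed limits (rad/s): [1.89, 1.89, 2.22, 3.01, 3.01, 3.01].

INTERFACE

Orientations are given as a unit quaternion [x, y, z, w].
In Python, from bench import ctrl, read_camera, camera_params, workorder gives the robot as it stands.
- The arm moves only by the tool play_rows, never from a script. Its argument "motion" is a list of rows, each an object of numbers: "grip": the opening, from 0 (shut) to 1 (fully open); "x", "y", "z": the shift along the tool's x, y, z in m; "wx", "wy", "wz": the turn, a rotation vector about the tool's x, y, z in rad. In form: [{"grip": .., "x": .., "y": .., "z": .., "wx": .., "wy": .., "wz": ..}, ...]. A call has exactly 5 rows; each row is the pose to reach, as a shift and turn from the pose measured when the call began, along the tool's axes at that moment; what a row does not reach only later rows make up. A row lasts 1/8 s, in which the tool goes at most 62.5 mm and 10.7 degrees, less where a joint would pass 70% of its speed; a pose out of reach is approached as far as the arm can. A call with a gripper value outside its range is refused whole. The fingers move at their own pace and stop on an object; the grip force is fixed at half the most. Time passes only in rows, so rows that repeat a pose let the fingers close, or fill a call up. It gives the time, the measured TCP pose, the force and the opening at its end, in the units of the state.
- ctrl.get_obs(): the state, without advancing time (a new reading comes with each control period).
- read_camera(name): name is "side" or "top" or "wrist"; returns the picture (420x560x3 uint8, red, green, blue); there is no depth.
- camera_params(name): a dict with "fx", "fy", "cx", "cy" (pixels), "T" (4x4, takes a point from camera to world coordinates); the wrist camera has in their place "hand_eye" (4x4, takes a point from camera to tool coordinates, whose origin is the TCP and whose axes are the flange's). Camera axes: x right, y up, looking along -z (the intrinsics and any distortion apply to the point x, -y, -z); pixel columns grow to the right and rows downward; lengths in m; the calibration is good to about 2 mm. A picture is of the moment at which its call begins: read the wrist's pose just before it. camera_params takes no time and is no camera call.
- workorder.job_done(): hands the job in, once; it reports no verdict.
The state is a dict: "time_s": time; "qpos": joint angles; "qd": joint speeds; "effort": joint torques, N m; "eef_pos": TCP position; "ee_rot": TCP orientation; "wrist_force": force on the tool from outside, world axes, zero at the start; "moment": the same for the moment, N m; "opening": opening from 0.0 (shut) to 1.0 (fully open).
Only numpy, scipy, OpenCV 4.12 (cv2) and the standard library are available. Lean on these libraries where they do the work, as an engineer would, in place of code of your own. Each camera call takes 0.05 s, during which the arm holds its last target. There are 200 camera calls.

TASK

Lock the sliding length stop of the welding jig: take the long locating pin (the one with the tall grip) out of the pin block, put it through the round hole in the stop's slide plate and, pressing only lightly, slide it along together with the stop until you feel its tip drop into the bush hidden under the plate. Then push it gently all the way home, so that its collar sits flat on the slide plate, and let go of it. Do not force the pin against the jig, and leave the other pins and everything else on the table where they are.

Things in the scene. Friction and masses are not known exactly. Their poses are not given: they have to be found in the camera images.
- pin: The long locating pin, steel, 0.14 to 0.24 kg, upright in the pin block; the tallest of three pins. Origin: centre of its lower end (tip), z up along the pin. From the tip: 3 mm lead-in cone (9 to 14 mm diameter), shank 14 mm diameter to 38 mm, collar 30 mm diameter from 38 to 43 mm, grip 20 mm diameter from 43 to 85 mm, flat top. In the block its collar rests on the block's top.
- block: Pin block, fixed dark steel, 60 x 170 x 45 mm (x, y, z), origin at the centre of its underside. Three upright holes 17 mm wide and 42 mm deep at y = -50, 0 and +50 mm on its centre line hold the long pin and two others, in any order; the collars rest on the top face.
- jig: The jig's fixed steel bed 120 x 380 x 60 mm (x, y, z), origin at the centre of its underside, y along its groove. In the groove under the slide plate lies a black steel bar, flat top 42 mm above the table, with one bush 15.5 mm wide, 30 mm deep, on the groove's centre line; where along it differs each time, and the plate hides it. Over 40 N between pin and jig (bed, bar, stop) counts as forcing.
- stop (a joint): Position of the stop's slide along the groove, 0 to 0.090 m, growing towards the jig's +y. It has been drawn back and starts at 0 to 0.020; its hole stands over the bush at some value from 0.035 to 0.080. It slides with about 3 N of friction and stays where it is left.
- stop_hole (a point): Centre of the 15.5 mm pin hole at the slide plate's top face, 55 mm above the table; moves with the slide, z up, y the way the joint value grows. The hole goes through the 12 mm plate (57 x 200 mm, hole in its middle); the bar lies 1 mm below. With the tip on the bar the pin's collar stands 25 mm above the plate; over the bush the pin goes down these 25 mm until the collar meets the plate.
- stop_face (a point): Centre of the top edge of the upright stop face, 60 mm above the slide plate, 91 mm along +y from stop_hole. The face is 43 mm wide and 12 mm thick, its foot reaches back to 67 mm from the hole's centre. Along both sides of the plate run keeper strips 5 mm higher than the plate, from 22 mm off the hole's centre outwards (x). At the jig's +y end stand two cheeks, tops 87 mm above the table.
- pin_short: Another pin in the block, not for this job: same collar and shank diameter, shank 22 mm long, short grip 20 mm wide and only 18 mm tall. Origin at its lower end.
- pin_ball: Another pin in the block, not for this job: shank 25 mm long, collar 26 mm wide, a button-shaped knob 33 mm wide on a neck, its top 25 mm above the block. Origin at its lower end.
- bracket_a: A welded steel channel bracket 140 x 60 x 45 mm lying open side up beyond the pin block, 0.9 kg. Origin at the centre of its underside.
- bracket_b: The same kind of bracket, at the front right. Origin at the centre of its underside.
- pliers: Pliers with red handles lying flat, 190 mm long, 16 mm high. Origin under the pivot.
- hammer: Hammer lying at the far side, 260 mm long. Origin on the table under the tool.
- spray: Grey spray can, 60 mm wide and 190 mm tall, standing at the far left. Origin at the centre of its underside.
- square: Steel angle piece lying flat, two legs of about 100 mm, 15 mm high, at the near left. Origin on its underside near the corner.
There are look-alikes about, which are no part of the job. What is shaped like the pin but purple is not meant.

How it is judged:
On the way, in this order (a step that is already met when the one before it is completed fails the run):
1. the long pin is out of the pin block (z of pin in the frame of block above 0.05 m), for 0.1 s.
2. its tip is in the hole of the slide plate (z of pin in the frame of stop_hole below -0.006 m and horizontal distance between pin and stop_hole below 0.004 m), for 0.1 s.
At the end, for the whole second after the job is handed in: The long pin stands upright (within 0.06 rad) through the slide plate's hole and in the bush, its axis within 3 mm of the hole's, its tip at least 35.5 mm below the plate's top face (the collar within 2.5 mm of flat on the plate), at rest and released, the stop at rest (z of pin in the frame of stop_hole below -0.0355 m and horizontal distance between pin and stop_hole below 0.003 m and angle between pin's own z axis and vertical below 0.06 rad and linear speed of pin below 0.01 m/s and velocity of joint stop between -0.005 and 0.005 m/s); the robot touches nothing.
It fails at once if the pin is forced: more than 40 N between the pin and the jig (contact force between pin and jig above 40 N).
It fails at once if one of the other pins is lifted or pulled out of place (more than 12 mm) (distance of any of pin_short, pin_ball from where it was at the start of the episode above 0.012 m).
It fails at once if a bystander on the table is shifted by more than 25 mm (distance of any of bracket_a, bracket_b, pliers, hammer, spray, square from where it was at the start of the episode above 0.025 m).
It also fails if it takes over 61 s, if anything falls off the work surface, if the arm or the gripper's body presses on something with over 40 N, if the wrist force passes 120 N, or if a joint passes its speed limit or range.

## Working session

There is one attempt and no reset: what is moved stays moved. The work goes in short steps, Python scripts to look and compute and a tool call to move; the robot and the scene stay as the last step left them, time stands still between calls to the robot, and variables do not carry over. Pictures are saved under pics/ and viewed, on a budget of 10 in all, crops included, one or two more only if the job needs it, and the job is handed in when it is done.

Besides the shell and the picture viewer there is one more tool, called as name(argument=value, ...) on one line, values as JSON. play_rows: Moves the arm, as the interface text tells. Its arguments: {"type":"object","properties":{"motion":{"type":"array"}},"required":["motion"]}

```bash
mkdir -p pics; python3 - <<'E'
from bench import ctrl, read_camera, camera_params
import cv2, numpy as np
for n in ("top","side"):
    im=read_camera(n); cv2.imwrite(f"pics/{n}0.png",im[...,::-1])
    p=camera_params(n); print(n,{k:np.round(v,4).tolist() if not isinstance(v,str) else v for k,v in p.items()})
p=camera_params("wrist"); print({k:np.round(v,4).tolist() for k,v in p.items()})
o=ctrl.get_obs(); print(o)
E
```

```text
top {'fx': 421.2363, 'fy': 421.2363, 'cx': 283.7861, 'cy': 202.7798, 'T': [[-0.0133, 0.9883, -0.1522, 0.3671], [-0.9999, -0.0132, 0.0019, 0.0397], [-0.0001, 0.1522, 0.9884, 1.208], [0.0, 0.0, 0.0, 1.0]]}
side {'fx': 491.719, 'fy': 491.719, 'cx': 282.8549, 'cy': 211.8828, 'T': [[-0.702, 0.4103, -0.5821, -0.1816], [-0.712, -0.3876, 0.5856, 0.7958], [0.0147, 0.8255, 0.5642, 0.8002], [0.0, 0.0, 0.0, 1.0]]}
{'fx': 345.4253, 'fy': 345.4253, 'cx': 278.1333, 'cy': 207.5585, 'hand_eye': [[-0.0005, 0.9539, 0.3001, 0.0767], [1.0, 0.0005, 0.0001, -0.0], [-0.0001, 0.3001, -0.9539, -0.143], [0.0, 0.0, 0.0, 1.0]]}
{'time_s': 0.1, 'qpos': array([-1.38899141e+00,  1.50933218e-01,  1.43791903e+00,  1.17997017e-05,
        1.55381753e+00, -1.33990945e-01]), 'qd': array([-4.33235188e-04,  1.74638166e-03, -1.37470057e-03, -5.79302821e-04,
       -8.68886049e-05,  1.43375881e-03]), 'effort': array([ 2.83699963e-03, -7.14389563e+01, -5.71792746e+01, -5.62399837e-04,
        7.11865388e-03,  9.09199542e-06]), 'eef_pos': array([ 0.1785306 , -0.54635884,  0.23076128]), 'ee_rot': array([ 9.87559873e-01,  1.57242509e-01, -6.97692709e-06, -5.38549977e-04]), 'wrist_force': array([-0.10004463,  0.22692919, -0.35449798]), 'moment': array([0.00895931, 0.01836084, 0.04361648]), 'opening': 0.9971334197515508}
```

View pics/top0.png

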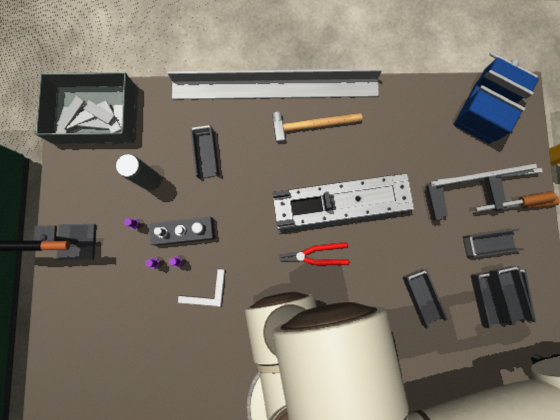

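View pics/side0.png

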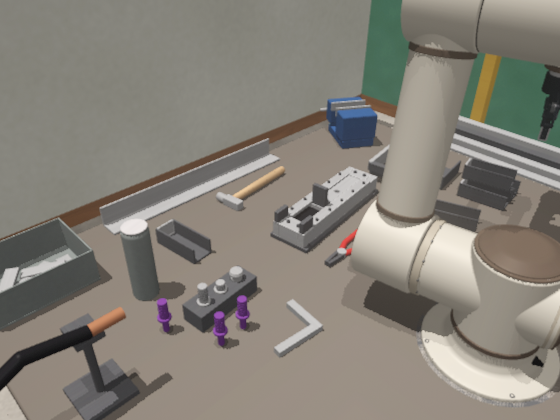

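The long pin is the leftmost one in the block, with its top near (160,232) in the top view and (203,290) in the side view. The hole is the dark dot near (358,198). The jig's +y end, with the cheeks, points left in the image, which is world +y.

```bash
cat > h.py <<'E'
import numpy as np, cv2
from scipy.spatial.transform import Rotation as R
from bench import ctrl, read_camera, camera_params
def campose(n,obs=None):
    p=camera_params(n)
    if n!="wrist": return p,np.array(p["T"])
    T=np.eye(4);T[:3,:3]=R.from_quat(obs["ee_rot"]).as_matrix();T[:3,3]=obs["eef_pos"]
    return p,T@np.array(p["hand_eye"])
def ray(n,u,v,z,obs=None):
    p,T=campose(n,obs)
    d=T[:3,:3]@np.array([(u-p["cx"])/p["fx"],-(v-p["cy"])/p["fy"],-1.]);o=T[:3,3]
    return o+d*(z-o[2])/d[2]
def proj(n,P,obs=None):
    p,T=campose(n,obs);c=np.linalg.inv(T)@np.append(P,1);c=c/-c[2]
    return c[0]*p["fx"]+p["cx"],-c[1]*p["fy"]+p["cy"]
def totool(P,obs): # world delta target TCP -> tool shift
    return R.from_quat(obs["ee_rot"]).inv().apply(np.array(P)-obs["eef_pos"])
E
python3 - <<'E'
from h import *
im=cv2.imread("pics/top0.png");g=cv2.cvtColor(im,cv2.COLOR_BGR2GRAY)
print("pin",ray("top",160,232,.092),"side",ray("side",203,287,.092))
print("short",ray("top",180,231,.068),"ball",ray("top",198,229,.070))
print("hole",ray("top",358,198,.055),"face",ray("top",329,203,.115))
roi=np.zeros_like(g);roi[165:240,265:420]=1
m=((g>95)&(roi>0)).astype(np.uint8)
cs=max(cv2.findContours(cv2.morphologyEx(m,3,np.ones((5,5))),0,2)[0],key=cv2.contourArea)
b=cv2.boxPoints(cv2.minAreaRect(cs));W=np.array([ray("top",*q,.06)[:2] for q in b]);print(W)
E
```

```text
pin [0.4648612  0.36685945 0.092     ] side [0.46594606 0.37588334 0.092     ]
short [0.46895707 0.3197747  0.068     ] ball [0.47355446 0.27067979 0.07      ]
hole [ 0.55526499 -0.16861831  0.055     ] face [ 0.53318831 -0.08112395  0.115     ]
[[ 0.65139835  0.08854878]
 [ 0.64565441 -0.34200801]
 [ 0.43919592 -0.32916593]
 [ 0.44477768  0.08989675]]
```

```bash
cat >> h.py <<'E'
def yaw(obs):
    x=R.from_quat(obs["ee_rot"]).as_matrix()[:,0];return np.arctan2(x[1],x[0])
def go(P,y=None):
    o=ctrl.get_obs();s=totool(P,o)
    Rt=R.from_matrix(np.c_[[np.cos(y),np.sin(y),0],[np.sin(y),-np.cos(y),0],[0,0,-1]]) if y is not None else R.from_quat(o["ee_rot"])
    w=(R.from_quat(o["ee_rot"]).inv()*Rt).as_rotvec()
    print("t",round(o["time_s"],2),"pos",o["eef_pos"].round(4),"yaw",round(yaw(o),4),"F",o["wrist_force"].round(1),"op",round(o["opening"],3),"-> shift",s.round(4),"w",w.round(4))
E
python3 -c "
from h import *
go([.555,-.13,.25],1.71)"
```

```text
t 0.1 pos [ 0.1785 -0.5464  0.2308] yaw 0.3158 F [-0.1  0.2 -0.4] op 0.997 -> shift [ 0.4872 -0.2789 -0.0189] w [-8.0000e-04 -9.0000e-04 -1.3942e+00]
```

play_rows(motion=[{"grip":1,"x":0.05,"y":-0.028,"z":-0.02,"wx":0,"wy":0,"wz":-0.17},{"grip":1,"x":0.1,"y":-0.056,"z":-0.02,"wx":0,"wy":0,"wz":-0.34},{"grip":1,"x":0.15,"y":-0.084,"z":-0.02,"wx":0,"wy":0,"wz":-0.51},{"grip":1,"x":0.2,"y":-0.112,"z":-0.02,"wx":0,"wy":0,"wz":-0.68},{"grip":1,"x":0.25,"y":-0.14,"z":-0.02,"wx":0,"wy":0,"wz":-0.85}])

```text
time_s: 0.72
eef_pos: [0.3736, -0.3341, 0.2508]
ee_rot: [0.833, 0.553, 0.0, -0.001]
wrist_force: [1.3, 0.1, -0.0]
opening: 0.999
```

```bash
python3 -c "
from h import *
go([.555,-.13,.25],1.71)"
```

```text
t 0.72 pos [ 0.3736 -0.3341  0.2508] yaw 1.1712 F [ 1.3  0.1 -0. ] op 0.999 -> shift [0.2586 0.0877 0.001 ] w [-4.000e-04 -1.100e-03 -5.388e-01]
```

play_rows(motion=[{"grip":1,"x":0.058,"y":0.02,"z":0,"wx":0,"wy":0,"wz":-0.14},{"grip":1,"x":0.116,"y":0.04,"z":0,"wx":0,"wy":0,"wz":-0.28},{"grip":1,"x":0.174,"y":0.06,"z":0,"wx":0,"wy":0,"wz":-0.42},{"grip":1,"x":0.23,"y":0.078,"z":0,"wx":0,"wy":0,"wz":-0.539},{"grip":1,"x":0.259,"y":0.088,"z":0.001,"wx":0,"wy":0,"wz":-0.539}])

```text
time_s: 1.35
eef_pos: [0.5567, -0.1272, 0.2496]
ee_rot: [0.655, 0.756, 0.0, -0.001]
wrist_force: [-0.8, -1.0, -0.2]
opening: 1.0
```

```bash
python3 - <<'E'
from h import *
o=ctrl.get_obs(); np.save("o1.npy",o,allow_pickle=True)
im=read_camera("wrist");cv2.imwrite("pics/w1.png",im[...,::-1])
go([.555,-.13,.25],1.71);print(o["qd"].round(3),proj("wrist",[.5553,-.1686,.055],o))
E
```

```text
t 1.4 pos [ 0.558  -0.1256  0.2492] yaw 1.7135 F [ 0.1  3.8 -1.4] op 1.001 -> shift [-0.004  -0.0036 -0.0008] w [-0.0001 -0.0027  0.0035]
[ 0.382  0.234 -0.242 -0.007  0.011  0.441] (np.float64(271.24283295434776), np.float64(218.24564348727327))
```

View pics/w1.png

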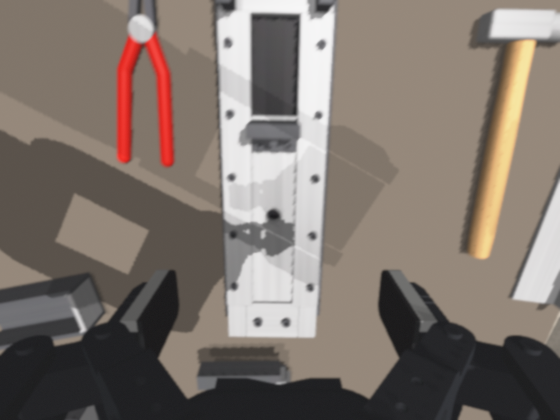

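The hole shows at about (273,214). The jig runs vertically in the picture, with the stop face at (273,130). The arm was still settling, so I'll measure again from a fresh still frame.

```bash
python3 - <<'E'
from h import *
for i in range(4): read_camera("wrist")
o=ctrl.get_obs(); im=read_camera("wrist");g=cv2.cvtColor(im,cv2.COLOR_RGB2GRAY)
cv2.imwrite("pics/w2.png",im[...,::-1]);go([.555,-.13,.25],1.71);print(o["qd"].round(3))
u,v=map(int,proj("wrist",[.5553,-.1686,.055],o))
r=g[v-25:v+25,u-15:u+22];print(r.min(),np.unravel_index(r.argmin(),r.shape))
m=(r<max(40,r.min()+20)).astype(np.uint8)
n,l,s,c=cv2.connectedComponentsWithStats(m)
for k in range(1,n):
  if s[k,4]>15:
    q=c[k]+[u-15,v-25]; print("hole",s[k],q.round(1),ray("wrist",*q,.055,o).round(4))
L=[];Q=[]
for row in range(60,330,3):
    x=np.where(g[row,190:350]>150)[0]
    if len(x)>5: L.append(ray("wrist",190+x[0],row,.06,o)[:2]);Q.append(ray("wrist",190+x[-1],row,.06,o)[:2])
for A in (np.array(L),np.array(Q)):
    vx,vy,x0,y0=cv2.fitLine(A.astype(np.float32),cv2.DIST_HUBER,0,.001,.001).ravel();print("line",vx/vy,x0+(-.17-y0)*vx/vy)
E
```

```text
t 1.65 pos [ 0.5549 -0.1303  0.2499] yaw 1.7095 F [-0.6 -0.5 -0.7] op 0.995 -> shift [ 0.0003  0.0001 -0.0001] w [-0.0005 -0.0011 -0.0005]
[-0.018 -0.01   0.001 -0.001  0.     0.   ]
29 (np.int64(25), np.int64(15))
hole [12 20 10  8 60] [274.2 213.5] [ 0.5558 -0.166   0.055 ]
line -0.13387993 0.5060239
line -0.12643306 0.6061994
```

```bash
python3 -c "
from h import *
go([.465,.385,.25],1.67);print(ray('top',128,165,.19))"
```

```text
t 1.65 pos [ 0.5549 -0.1303  0.2499] yaw 1.7095 F [-0.6 -0.5 -0.7] op 0.995 -> shift [ 5.228e-01 -1.780e-02  5.000e-04] w [-0.0005 -0.0011  0.0395]
[0.62373262 0.42269708 0.19      ]
```

play_rows(motion=[{"grip":1,"x":0.06,"y":-0.002,"z":0,"wx":0,"wy":0,"wz":0.01},{"grip":1,"x":0.12,"y":-0.004,"z":0,"wx":0,"wy":0,"wz":0.02},{"grip":1,"x":0.18,"y":-0.006,"z":0,"wx":0,"wy":0,"wz":0.03},{"grip":1,"x":0.24,"y":-0.008,"z":0,"wx":0,"wy":0,"wz":0.04},{"grip":1,"x":0.3,"y":-0.01,"z":0,"wx":0,"wy":0,"wz":0.04}])

```text
time_s: 2.28
eef_pos: [0.503, 0.1661, 0.2506]
ee_rot: [0.672, 0.74, 0.0, -0.0]
wrist_force: [0.2, 0.5, -0.0]
opening: 1.003
```

```bash
python3 -c "
from h import *
go([.465,.385,.25],1.67)"
```

```text
t 2.27 pos [0.503  0.1661 0.2506] yaw 1.6676 F [ 0.2  0.5 -0. ] op 1.003 -> shift [ 0.2215 -0.0166  0.0009] w [ 0.0003 -0.0011 -0.0024]
```

play_rows(motion=[{"grip":1,"x":0.06,"y":-0.004,"z":0,"wx":0,"wy":0,"wz":0},{"grip":1,"x":0.12,"y":-0.008,"z":0,"wx":0,"wy":0,"wz":0},{"grip":1,"x":0.18,"y":-0.012,"z":0,"wx":0,"wy":0,"wz":0},{"grip":1,"x":0.222,"y":-0.0165,"z":0,"wx":0,"wy":0,"wz":0},{"grip":1,"x":0.222,"y":-0.0165,"z":0,"wx":0,"wy":0,"wz":0}])

```text
time_s: 2.9
eef_pos: [0.4645, 0.3868, 0.2506]
ee_rot: [0.671, 0.741, 0.0, -0.0]
wrist_force: [0.5, 0.1, -0.1]
opening: 1.001
```

```bash
python3 - <<'E'
from h import *
for i in range(3): read_camera("wrist")
o=ctrl.get_obs(); im=read_camera("wrist");cv2.imwrite("pics/w3.png",im[...,::-1]);np.save("o3.npy",np.r_[o["eef_pos"],o["ee_rot"]])
go([.465,.367,.25],1.67);print(o["qd"].round(3),proj("wrist",[.465,.367,.092],o))
E
```

```text
t 3.1 pos [0.4657 0.3841 0.2511] yaw 1.6658 F [ 1.1 -0.7 -0.4] op 1.003 -> shift [-0.017  -0.0023  0.0011] w [ 0.0006 -0.0009 -0.0042]
[-0.012 -0.004  0.002  0.001 -0.     0.002] (np.float64(275.71344953836933), np.float64(206.4460494612965))
```

View pics/w3.png

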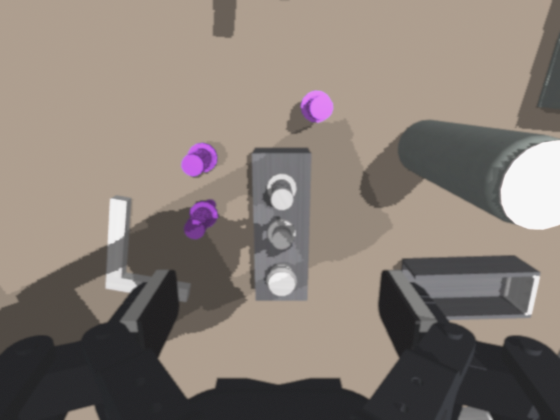

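The long pin's top is at about (282,199) and its collar at about (281,187). The short pin is at (282,235) and the ball pin at (281,281).

```bash
python3 - <<'E'
from h import *
a=np.load("o3.npy");o=dict(eef_pos=a[:3],ee_rot=a[3:])
g=cv2.cvtColor(cv2.imread("pics/w3.png"),6)
c=cv2.HoughCircles(cv2.resize(g[180:225,255:310],None,fx=4,fy=4,interpolation=2),cv2.HOUGH_GRADIENT,1,20,param1=100,param2=15,minRadius=34,maxRadius=56)
if c is not None:
  for k in c[0][:4]: print(k/4+[255,180,0])
P=ray("wrist",282,199.5,.092,o);print(P, ray("wrist",281.5,187,.050,o), ray("wrist",281,281,.07,o))
go([P[0],P[1],.25],1.66)
E
```

```text
[281.625 199.375  10.875]
[283.125      188.625       13.30000019]
[0.47008143 0.37413114 0.092     ] [0.46992254 0.37533655 0.05      ] [0.47867136 0.27881263 0.07      ]
t 3.1 pos [0.4657 0.3841 0.2511] yaw 1.6658 F [ 1.1 -0.7 -0.4] op 1.003 -> shift [-0.0104  0.0034  0.0011] w [ 0.0006 -0.0009  0.0058]
```

```bash
python3 - <<'E'
from h import *
a=np.load("o3.npy");o=dict(eef_pos=a[:3],ee_rot=a[3:])
print(ray("wrist",204,212,.03,o), ray("wrist",195,233,.08,o),ray("wrist",317,105,.08,o))
go([.470,.3745,.13],1.66)
E
```

```text
[0.38782392 0.33385534 0.03      ] [0.38940634 0.32882945 0.08      ] [0.49252073 0.45890115 0.08      ]
t 3.1 pos [0.4657 0.3841 0.2511] yaw 1.6658 F [ 1.1 -0.7 -0.4] op 1.003 -> shift [-0.0101  0.0033  0.1211] w [ 0.0006 -0.0009  0.0058]
```

play_rows(motion=[{"grip":0.65,"x":-0.01,"y":0.0035,"z":0.04,"wx":0,"wy":0,"wz":0.006},{"grip":0.65,"x":-0.01,"y":0.0035,"z":0.08,"wx":0,"wy":0,"wz":0.006},{"grip":0.65,"x":-0.01,"y":0.0035,"z":0.115,"wx":0,"wy":0,"wz":0.006},{"grip":0.65,"x":-0.01,"y":0.0035,"z":0.125,"wx":0,"wy":0,"wz":0.006},{"grip":0.65,"x":-0.01,"y":0.0035,"z":0.125,"wx":0,"wy":0,"wz":0.006}])

```text
time_s: 3.72
eef_pos: [0.4706, 0.3741, 0.1267]
ee_rot: [0.675, 0.738, 0.001, -0.0]
wrist_force: [-0.4, 0.5, 0.1]
opening: 0.654
```

```bash
python3 - <<'E'
from h import *
o=ctrl.get_obs(); im=read_camera("wrist");cv2.imwrite("pics/w4.png",im[...,::-1])
go([.470,.3745,.058],1.66);print(o["qd"].round(3),proj("wrist",[.470,.3745,.092],o))
E
```

```text
t 3.77 pos [0.4708 0.3745 0.1275] yaw 1.6593 F [1.  0.  0.8] op 0.65 -> shift [ 0.     -0.001   0.0695] w [ 0.002  -0.0015 -0.0007]
[ 0.007 -0.015 -0.027  0.001  0.008 -0.   ] (np.float64(277.19778314034795), np.float64(242.39707304005702))
```

View pics/w4.png

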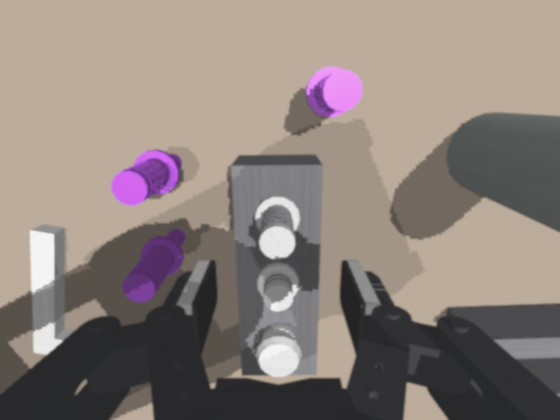

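The pin top is at (277,240), against a predicted (277,242), and it sits centred between the fingers. Next I descend and grip.

play_rows(motion=[{"grip":0.65,"x":0.0005,"y":-0.001,"z":0.03,"wx":0.002,"wy":-0.0015,"wz":0},{"grip":0.65,"x":0.0005,"y":-0.001,"z":0.06,"wx":0.002,"wy":-0.0015,"wz":0},{"grip":0.65,"x":0.0005,"y":-0.001,"z":0.0695,"wx":0.002,"wy":-0.0015,"wz":0},{"grip":0.5,"x":0.0005,"y":-0.001,"z":0.0695,"wx":0.002,"wy":-0.0015,"wz":0},{"grip":0.4,"x":0.0005,"y":-0.001,"z":0.0695,"wx":0.002,"wy":-0.0015,"wz":0}])

```text
time_s: 4.4
eef_pos: [0.4706, 0.3754, 0.0596]
ee_rot: [0.675, 0.738, 0.001, 0.0]
wrist_force: [0.9, -0.5, 0.1]
opening: 0.399
```

play_rows(motion=[{"grip":0.3,"x":0,"y":0,"z":0,"wx":0,"wy":0,"wz":0},{"grip":0.1,"x":0,"y":0,"z":0,"wx":0,"wy":0,"wz":0},{"grip":0,"x":0,"y":0,"z":0,"wx":0,"wy":0,"wz":0},{"grip":0,"x":0,"y":0,"z":0,"wx":0,"wy":0,"wz":0},{"grip":0,"x":0,"y":0,"z":0,"wx":0,"wy":0,"wz":0}])

```text
time_s: 5.03
eef_pos: [0.4711, 0.3757, 0.0609]
ee_rot: [0.675, 0.738, 0.002, 0.001]
wrist_force: [-1.6, -2.0, 8.4]
opening: 0.213
```

```bash
python3 -c "
from h import *
go([.470,.3745,.058],1.66)"
```

```text
t 5.03 pos [0.4711 0.3757 0.0609] yaw 1.6593 F [-1.6 -2.   8.4] op 0.213 -> shift [-0.0011 -0.0012  0.0029] w [ 0.0036 -0.0018 -0.0007]
```

play_rows(motion=[{"grip":0,"x":0,"y":0,"z":-0.015,"wx":0.0036,"wy":-0.0018,"wz":0},{"grip":0,"x":0,"y":0,"z":-0.04,"wx":0.0036,"wy":-0.0018,"wz":0},{"grip":0,"x":0,"y":0,"z":-0.08,"wx":0.0036,"wy":-0.0018,"wz":0},{"grip":0,"x":0,"y":0,"z":-0.12,"wx":0.0036,"wy":-0.0018,"wz":0},{"grip":0,"x":0,"y":0,"z":-0.14,"wx":0.0036,"wy":-0.0018,"wz":0}])

```text
time_s: 5.65
eef_pos: [0.471, 0.3757, 0.2045]
ee_rot: [0.675, 0.738, 0.002, 0.0]
wrist_force: [0.9, 0.2, -2.3]
opening: 0.214
```

```bash
python3 -c "
from h import *
go([.5558,-.166,.19],1.70)
im=read_camera('side');cv2.imwrite('pics/s5.png',cv2.resize(im[100:400,60:360,::-1],None,fx=2,fy=2))"
```

```text
t 5.65 pos [0.471  0.3757 0.2045] yaw 1.6593 F [ 0.9  0.2 -2.3] op 0.214 -> shift [-0.5471  0.0365  0.0139] w [ 0.003  -0.0014 -0.0407]
```

View pics/s5.png

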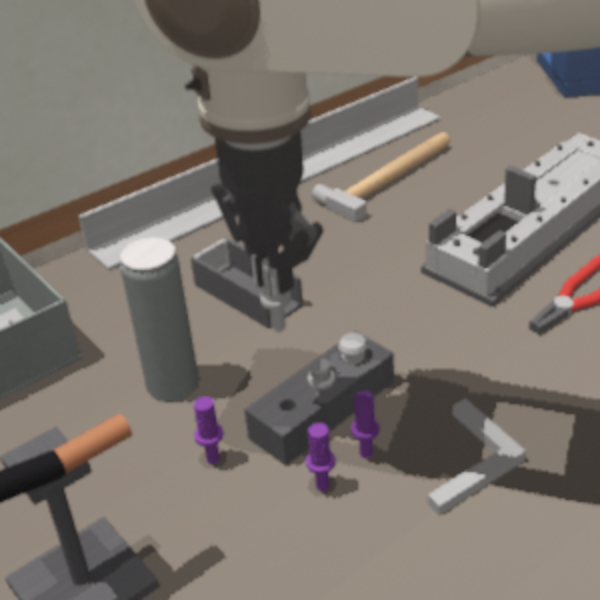

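The pin is clear of the block and hangs straight, and the other two pins are still in place. I'll carry it to above the hole.

play_rows(motion=[{"grip":0,"x":-0.04,"y":0.003,"z":0,"wx":0.003,"wy":-0.0014,"wz":-0.01},{"grip":0,"x":-0.1,"y":0.007,"z":0,"wx":0.003,"wy":-0.0014,"wz":-0.02},{"grip":0,"x":-0.16,"y":0.011,"z":0,"wx":0.003,"wy":-0.0014,"wz":-0.03},{"grip":0,"x":-0.22,"y":0.015,"z":0,"wx":0.003,"wy":-0.0014,"wz":-0.04},{"grip":0,"x":-0.28,"y":0.019,"z":0,"wx":0.003,"wy":-0.0014,"wz":-0.04}])

```text
time_s: 6.32
eef_pos: [0.5149, 0.0968, 0.2061]
ee_rot: [0.66, 0.751, 0.001, 0.0]
wrist_force: [2.0, 0.6, -1.7]
opening: 0.218
```

```bash
python3 -c "
from h import *
go([.5558,-.166,.19],1.70)"
```

```text
t 6.33 pos [0.5149 0.0968 0.2061] yaw 1.6996 F [ 2.   0.6 -1.7] op 0.218 -> shift [-0.2659  0.0067  0.0159] w [ 0.0022 -0.0008 -0.0004]
```

play_rows(motion=[{"grip":0,"x":-0.06,"y":0.0015,"z":0,"wx":0.002,"wy":-0.001,"wz":0},{"grip":0,"x":-0.12,"y":0.003,"z":0,"wx":0.002,"wy":-0.001,"wz":0},{"grip":0,"x":-0.18,"y":0.0045,"z":0.005,"wx":0.002,"wy":-0.001,"wz":0},{"grip":0,"x":-0.24,"y":0.006,"z":0.01,"wx":0.002,"wy":-0.001,"wz":0},{"grip":0,"x":-0.266,"y":0.0067,"z":0.016,"wx":0.002,"wy":-0.001,"wz":0}])

```text
time_s: 6.95
eef_pos: [0.5556, -0.1691, 0.1897]
ee_rot: [0.661, 0.75, -0.0, 0.0]
wrist_force: [0.4, 0.9, -2.4]
opening: 0.213
```

play_rows(motion=[{"grip":0,"x":0,"y":0,"z":0.01,"wx":0,"wy":0,"wz":0},{"grip":0,"x":0,"y":0,"z":0.02,"wx":0,"wy":0,"wz":0},{"grip":0,"x":0,"y":0,"z":0.03,"wx":0,"wy":0,"wz":0},{"grip":0,"x":0,"y":0,"z":0.03,"wx":0,"wy":0,"wz":0},{"grip":0,"x":0,"y":0,"z":0.03,"wx":0,"wy":0,"wz":0}])

```text
time_s: 7.58
eef_pos: [0.5558, -0.1686, 0.1601]
ee_rot: [0.661, 0.751, -0.0, 0.0]
wrist_force: [-0.1, -0.3, -1.7]
opening: 0.214
```

```bash
python3 - <<'E'
from h import *
o=ctrl.get_obs(); im=read_camera("wrist");np.save("o6.npy",np.r_[o["eef_pos"],o["ee_rot"]])
cv2.imwrite("pics/w6.png",cv2.resize(im[140:360,180:380,::-1],None,fx=2.7,fy=2.7,interpolation=2))
cv2.imwrite("pics/w6f.png",im[...,::-1])
go([.5558,-.166,.130],1.70)
print(o["qd"].round(3),"hole",proj("wrist",[.5558,-.166,.055],o),"tip",proj("wrist",o["eef_pos"]+[0,0,-.054],o))
E
```

```text
t 7.62 pos [ 0.5558 -0.1688  0.1602] yaw 1.6978 F [ 0.4  0.1 -2.6] op 0.212 -> shift [0.0028 0.0003 0.0302] w [ 0.0005  0.0007 -0.0022]
[-0.004 -0.001 -0.007  0.     0.001 -0.001] hole (np.float64(278.6633332819427), np.float64(202.43443747522628)) tip (np.float64(278.2180823695682), np.float64(230.51300200465369))
```

View pics/w6.png

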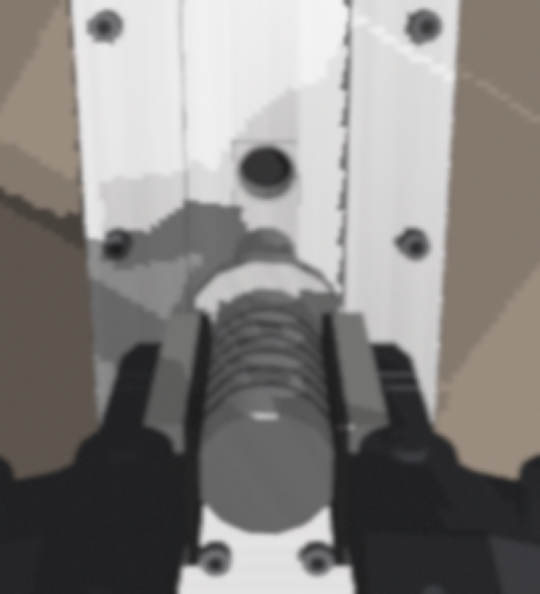

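The hole is at (278.9,203), as predicted. The tip is at about (279,226) and the grip's top disc is centred at about (278.5,313). I'll solve for the pin's offset in the hand.

```bash
python3 - <<'E'
from h import *
a=np.load("o6.npy");o=dict(eef_pos=a[:3],ee_rot=a[3:]);Rt=R.from_quat(a[3:])
P=lambda x,y,z: np.round(proj("wrist",a[:3]+Rt.apply([x,y,0])+[0,0,z],o),1)
for L in(.052,.054,.056):
  print(L,"tip front",[P(x+.007,0,-L+.003)[1] for x in (-.004,-.002,0)],"cone end",[P(x+.0045,0,-L)[1] for x in (-.004,-.002,0)],
  "grip disc lo/hi",[(P(x-.01,0,-L+.085)[1],P(x+.01,0,-L+.085)[1]) for x in (-.004,-.002,0)],
  "collar front",[P(x+.015,0,-L+.038)[1] for x in (-.004,-.002,0)], "disc l/r",P(-.002,-.01,-L+.085),P(-.002,.01,-L+.085))
f=lambda v:v/2.7+140
print("obs tip",f(230),"disc",f(533),f(402),"collar front",f(248),f(262),"l/r",200/2.7+180,333/2.7+180)
E
```

```text
0.052 tip front [np.float64(228.9), np.float64(225.7), np.float64(222.5)] cone end [np.float64(230.9), np.float64(227.8), np.float64(224.7)] grip disc lo/hi [(np.float64(347.4), np.float64(301.9)), (np.float64(343.1), np.float64(297.1)), (np.float64(338.7), np.float64(292.3))] collar front [np.float64(239.3), np.float64(235.5), np.float64(231.7)] disc l/r [251.5 320.6] [305.2 320.6]
0.054 tip front [np.float64(227.7), np.float64(224.5), np.float64(221.4)] cone end [np.float64(229.7), np.float64(226.7), np.float64(223.6)] grip disc lo/hi [(np.float64(343.9), np.float64(298.9)), (np.float64(339.6), np.float64(294.1)), (np.float64(335.2), np.float64(289.3))] collar front [np.float64(237.7), np.float64(233.9), np.float64(230.2)] disc l/r [251.9 317.4] [304.8 317.4]
0.056 tip front [np.float64(226.5), np.float64(223.4), np.float64(220.3)] cone end [np.float64(228.6), np.float64(225.5), np.float64(222.5)] grip disc lo/hi [(np.float64(340.5), np.float64(295.9)), (np.float64(336.2), np.float64(291.2)), (np.float64(331.9), np.float64(286.5))] collar front [np.float64(236.2), np.float64(232.5), np.float64(228.7)] disc l/r [252.3 314.2] [304.4 314.2]
obs tip 225.18518518518516 disc 337.4074074074074 288.8888888888889 collar front 231.85185185185185 237.037037037037 l/r 254.07407407407408 303.3333333333333
```

play_rows(motion=[{"grip":0,"x":0.002,"y":0,"z":0.01,"wx":0,"wy":0,"wz":0},{"grip":0,"x":0.005,"y":0.0002,"z":0.025,"wx":0,"wy":0,"wz":0},{"grip":0,"x":0.005,"y":0.0002,"z":0.038,"wx":0,"wy":0,"wz":0},{"grip":0,"x":0.005,"y":0.0002,"z":0.038,"wx":0,"wy":0,"wz":0},{"grip":0,"x":0.005,"y":0.0002,"z":0.038,"wx":0,"wy":0,"wz":0}])

```text
time_s: 8.25
eef_pos: [0.5556, -0.164, 0.1224]
ee_rot: [0.661, 0.751, -0.0, 0.001]
wrist_force: [-0.2, -0.3, -2.6]
opening: 0.212
```

```bash
python3 - <<'E'
from h import *
o=ctrl.get_obs(); im=read_camera("wrist");np.save("o7.npy",np.r_[o["eef_pos"],o["ee_rot"]])
cv2.imwrite("pics/w7.png",cv2.resize(im[170:320,210:350,::-1],None,fx=4,fy=4,interpolation=2))
go([.5558,-.166,.115],1.70)
for z in (-.055,-.065): print("tip",[np.round(proj("wrist",o["eef_pos"]+R.from_quat(o["ee_rot"]).apply([-.0023+d,0,0])+[0,0,z],o),1) for d in(-.0045,0,.0045)])
print("hole",[np.round(proj("wrist",np.array([.5558,-.166,.055])+[0,d,0],o),1) for d in (-.00775,0,.00775)])
E
```

```text
t 8.3 pos [ 0.5557 -0.164   0.1226] yaw 1.6977 F [ 0.4  0.3 -1. ] op 0.218 -> shift [-0.002  -0.0001  0.0076] w [ 0.0011  0.0011 -0.0023]
tip [array([278.2, 240.2]), array([278.2, 233.4]), array([278.2, 226.5])]
tip [array([278.2, 234.1]), array([278.2, 227.6]), array([278.2, 221. ])]
hole [array([276.7, 236.9]), array([278.1, 225.9]), array([279.7, 214.7])]
```

View pics/w7.png

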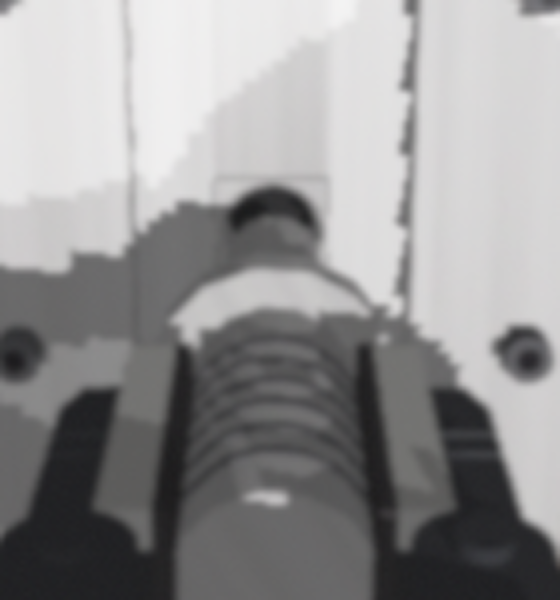

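The hole's far edge is at row about 217, roughly 1 mm nearer than predicted. The tip overlaps the hole, and both are at column 278.2. I'll descend slowly with a small correction.

play_rows(motion=[{"grip":0,"x":-0.0012,"y":0,"z":0.004,"wx":0,"wy":0,"wz":0},{"grip":0,"x":-0.0012,"y":0,"z":0.008,"wx":0,"wy":0,"wz":0},{"grip":0,"x":-0.0012,"y":0,"z":0.011,"wx":0,"wy":0,"wz":0},{"grip":0,"x":-0.0012,"y":0,"z":0.013,"wx":0,"wy":0,"wz":0},{"grip":0,"x":-0.0012,"y":0,"z":0.0145,"wx":0,"wy":0,"wz":0}])

```text
time_s: 8.93
eef_pos: [0.5558, -0.1652, 0.108]
ee_rot: [0.661, 0.751, 0.0, 0.001]
wrist_force: [0.3, 0.4, -1.5]
opening: 0.212
```

play_rows(motion=[{"grip":0,"x":0,"y":0,"z":0.0005,"wx":0,"wy":0,"wz":0},{"grip":0,"x":0,"y":0,"z":0.001,"wx":0,"wy":0,"wz":0},{"grip":0,"x":0,"y":0,"z":0.0015,"wx":0,"wy":0,"wz":0},{"grip":0,"x":0,"y":0,"z":0.0015,"wx":0,"wy":0,"wz":0},{"grip":0,"x":0,"y":0,"z":0.0015,"wx":0,"wy":0,"wz":0}])

```text
time_s: 9.55
eef_pos: [0.5558, -0.1652, 0.1065]
ee_rot: [0.661, 0.751, 0.0, 0.001]
wrist_force: [-0.1, 0.9, -1.5]
opening: 0.217
```

play_rows(motion=[{"grip":0,"x":0,"y":0,"z":0.0008,"wx":0,"wy":0,"wz":0},{"grip":0,"x":0,"y":0,"z":0.0016,"wx":0,"wy":0,"wz":0},{"grip":0,"x":0,"y":0,"z":0.0024,"wx":0,"wy":0,"wz":0},{"grip":0,"x":0,"y":0,"z":0.003,"wx":0,"wy":0,"wz":0},{"grip":0,"x":0,"y":0,"z":0.003,"wx":0,"wy":0,"wz":0}])

```text
time_s: 10.18
eef_pos: [0.5558, -0.1652, 0.1034]
ee_rot: [0.661, 0.751, -0.0, 0.001]
wrist_force: [0.3, -0.4, -2.5]
opening: 0.219
```

play_rows(motion=[{"grip":0,"x":0,"y":0,"z":0.0008,"wx":0,"wy":0,"wz":0},{"grip":0,"x":0,"y":0,"z":0.0016,"wx":0,"wy":0,"wz":0},{"grip":0,"x":0,"y":0,"z":0.0024,"wx":0,"wy":0,"wz":0},{"grip":0,"x":0,"y":0,"z":0.003,"wx":0,"wy":0,"wz":0},{"grip":0,"x":0,"y":0,"z":0.003,"wx":0,"wy":0,"wz":0}])

```text
time_s: 10.8
eef_pos: [0.5558, -0.1652, 0.1004]
ee_rot: [0.661, 0.751, 0.0, 0.001]
wrist_force: [-0.5, -1.4, -2.1]
opening: 0.213
```

play_rows(motion=[{"grip":0,"x":0,"y":0,"z":0.0006,"wx":0,"wy":0,"wz":0},{"grip":0,"x":0,"y":0,"z":0.0012,"wx":0,"wy":0,"wz":0},{"grip":0,"x":0,"y":0,"z":0.0018,"wx":0,"wy":0,"wz":0},{"grip":0,"x":0,"y":0,"z":0.002,"wx":0,"wy":0,"wz":0},{"grip":0,"x":0,"y":0,"z":0.002,"wx":0,"wy":0,"wz":0}])

```text
time_s: 11.42
eef_pos: [0.5558, -0.1652, 0.0984]
ee_rot: [0.661, 0.751, -0.0, 0.001]
wrist_force: [-0.2, -0.3, -2.2]
opening: 0.218
```

play_rows(motion=[{"grip":0,"x":0,"y":0,"z":0.0003,"wx":0,"wy":0,"wz":0},{"grip":0,"x":0,"y":0,"z":0.0006,"wx":0,"wy":0,"wz":0},{"grip":0,"x":0,"y":0,"z":0.0008,"wx":0,"wy":0,"wz":0},{"grip":0,"x":0,"y":0,"z":0.001,"wx":0,"wy":0,"wz":0},{"grip":0,"x":0,"y":0,"z":0.001,"wx":0,"wy":0,"wz":0}])

```text
time_s: 12.05
eef_pos: [0.5558, -0.1652, 0.0973]
ee_rot: [0.661, 0.751, -0.0, 0.001]
wrist_force: [-0.6, -1.6, -1.2]
opening: 0.217
```

play_rows(motion=[{"grip":0,"x":0,"y":0,"z":0.0003,"wx":0,"wy":0,"wz":0},{"grip":0,"x":0,"y":0,"z":0.0006,"wx":0,"wy":0,"wz":0},{"grip":0,"x":0,"y":0,"z":0.0008,"wx":0,"wy":0,"wz":0},{"grip":0,"x":0,"y":0,"z":0.001,"wx":0,"wy":0,"wz":0},{"grip":0,"x":0,"y":0,"z":0.001,"wx":0,"wy":0,"wz":0}])

```text
time_s: 12.68
eef_pos: [0.5558, -0.1652, 0.0963]
ee_rot: [0.661, 0.751, -0.0, 0.001]
wrist_force: [-0.3, -0.2, -1.4]
opening: 0.219
```

play_rows(motion=[{"grip":0,"x":0,"y":0,"z":0.0003,"wx":0,"wy":0,"wz":0},{"grip":0,"x":0,"y":0,"z":0.0006,"wx":0,"wy":0,"wz":0},{"grip":0,"x":0,"y":0,"z":0.0008,"wx":0,"wy":0,"wz":0},{"grip":0,"x":0,"y":0,"z":0.001,"wx":0,"wy":0,"wz":0},{"grip":0,"x":0,"y":0,"z":0.001,"wx":0,"wy":0,"wz":0}])

```text
time_s: 13.3
eef_pos: [0.5559, -0.1653, 0.0959]
ee_rot: [0.661, 0.751, 0.0, 0.001]
wrist_force: [-2.9, -0.9, 6.4]
opening: 0.213
```

Contact with the bar is at TCP z of about 0.096, with about 8 N. Next I slide along tool +x in 5 mm steps with a light press, watching for the drop.

play_rows(motion=[{"grip":0,"x":0.002,"y":0,"z":0.0005,"wx":0,"wy":0,"wz":0},{"grip":0,"x":0.004,"y":0,"z":0.0005,"wx":0,"wy":0,"wz":0},{"grip":0,"x":0.006,"y":0,"z":0.0005,"wx":0,"wy":0,"wz":0},{"grip":0,"x":0.008,"y":0,"z":0.0005,"wx":0,"wy":0,"wz":0},{"grip":0,"x":0.01,"y":0,"z":0.0005,"wx":0,"wy":0,"wz":0}])

```text
time_s: 13.92
eef_pos: [0.5548, -0.1562, 0.0959]
ee_rot: [0.661, 0.75, -0.0, 0.002]
wrist_force: [-1.7, -6.3, 4.2]
opening: 0.214
```

```bash
python3 -c "
from h import *
go([.5558,-.166,.095],1.701)"
```

```text
t 13.93 pos [ 0.5548 -0.1562  0.0959] yaw 1.6976 F [-1.7 -6.3  4.2] op 0.214 -> shift [-0.0099 -0.0003  0.0009] w [ 0.0018  0.0031 -0.0034]
```

play_rows(motion=[{"grip":0,"x":0.001,"y":0,"z":0.0006,"wx":0,"wy":0,"wz":0},{"grip":0,"x":0.002,"y":0,"z":0.0006,"wx":0,"wy":0,"wz":0},{"grip":0,"x":0.003,"y":0,"z":0.0006,"wx":0,"wy":0,"wz":0},{"grip":0,"x":0.004,"y":0,"z":0.0006,"wx":0,"wy":0,"wz":0},{"grip":0,"x":0.005,"y":0,"z":0.0006,"wx":0,"wy":0,"wz":0}])

```text
time_s: 14.55
eef_pos: [0.5543, -0.1521, 0.0958]
ee_rot: [0.661, 0.75, -0.001, 0.003]
wrist_force: [-3.0, -6.9, 5.1]
opening: 0.22
```

play_rows(motion=[{"grip":0,"x":0.001,"y":0,"z":0.0006,"wx":0,"wy":0,"wz":0},{"grip":0,"x":0.002,"y":0,"z":0.0006,"wx":0,"wy":0,"wz":0},{"grip":0,"x":0.003,"y":0,"z":0.0006,"wx":0,"wy":0,"wz":0},{"grip":0,"x":0.004,"y":0,"z":0.0006,"wx":0,"wy":0,"wz":0},{"grip":0,"x":0.005,"y":0,"z":0.0006,"wx":0,"wy":0,"wz":0}])

```text
time_s: 15.18
eef_pos: [0.5538, -0.148, 0.0958]
ee_rot: [0.661, 0.75, -0.001, 0.003]
wrist_force: [-3.9, -7.4, 6.1]
opening: 0.217
```

```bash
python3 -c "
from h import *
go([.5558,-.166,.095],1.701)"
```

```text
t 15.18 pos [ 0.5538 -0.148   0.0958] yaw 1.6972 F [-3.9 -7.4  6.1] op 0.217 -> shift [-0.0181 -0.0003  0.0009] w [ 0.0027  0.0069 -0.0038]
```

play_rows(motion=[{"grip":0,"x":0.001,"y":-0.0002,"z":0.0006,"wx":0.003,"wy":0.006,"wz":-0.003},{"grip":0,"x":0.002,"y":-0.0002,"z":0.0006,"wx":0.003,"wy":0.006,"wz":-0.003},{"grip":0,"x":0.003,"y":-0.0002,"z":0.0006,"wx":0.003,"wy":0.006,"wz":-0.003},{"grip":0,"x":0.004,"y":-0.0002,"z":0.0006,"wx":0.003,"wy":0.006,"wz":-0.003},{"grip":0,"x":0.0055,"y":-0.0002,"z":0.0006,"wx":0.003,"wy":0.006,"wz":-0.003}])

```text
time_s: 15.8
eef_pos: [0.5533, -0.1435, 0.0959]
ee_rot: [0.66, 0.751, -0.001, 0.001]
wrist_force: [-1.7, -7.5, 6.2]
opening: 0.212
```

play_rows(motion=[{"grip":0,"x":0.001,"y":-0.0001,"z":0.0006,"wx":0.001,"wy":0.002,"wz":0},{"grip":0,"x":0.002,"y":-0.0001,"z":0.0006,"wx":0.001,"wy":0.002,"wz":0},{"grip":0,"x":0.003,"y":-0.0001,"z":0.0006,"wx":0.001,"wy":0.002,"wz":0},{"grip":0,"x":0.004,"y":-0.0001,"z":0.0006,"wx":0.001,"wy":0.002,"wz":0},{"grip":0,"x":0.0055,"y":-0.0001,"z":0.0006,"wx":0.001,"wy":0.002,"wz":0}])

```text
time_s: 16.42
eef_pos: [0.5527, -0.1389, 0.0958]
ee_rot: [0.66, 0.751, -0.001, 0.001]
wrist_force: [-2.3, -6.9, 5.5]
opening: 0.216
```

play_rows(motion=[{"grip":0,"x":0.001,"y":-0.0001,"z":0.0006,"wx":0.001,"wy":0.002,"wz":0},{"grip":0,"x":0.002,"y":-0.0001,"z":0.0006,"wx":0.001,"wy":0.002,"wz":0},{"grip":0,"x":0.003,"y":-0.0001,"z":0.0006,"wx":0.001,"wy":0.002,"wz":0},{"grip":0,"x":0.0045,"y":-0.0001,"z":0.0006,"wx":0.001,"wy":0.002,"wz":0},{"grip":0,"x":0.0055,"y":-0.0001,"z":0.0006,"wx":0.001,"wy":0.002,"wz":0}])

```text
time_s: 17.05
eef_pos: [0.5521, -0.1343, 0.0959]
ee_rot: [0.66, 0.751, -0.001, 0.001]
wrist_force: [-2.6, -7.3, 6.9]
opening: 0.214
```

play_rows(motion=[{"grip":0,"x":0.001,"y":-0.0001,"z":0.0006,"wx":0.001,"wy":0.002,"wz":0},{"grip":0,"x":0.002,"y":-0.0001,"z":0.0006,"wx":0.001,"wy":0.002,"wz":0},{"grip":0,"x":0.003,"y":-0.0001,"z":0.0006,"wx":0.001,"wy":0.002,"wz":0},{"grip":0,"x":0.0045,"y":-0.0001,"z":0.0006,"wx":0.001,"wy":0.002,"wz":0},{"grip":0,"x":0.0055,"y":-0.0001,"z":0.0006,"wx":0.001,"wy":0.002,"wz":0}])

```text
time_s: 17.68
eef_pos: [0.5516, -0.1297, 0.0959]
ee_rot: [0.66, 0.751, -0.001, 0.001]
wrist_force: [-1.5, -6.6, 5.9]
opening: 0.215
```

play_rows(motion=[{"grip":0,"x":0.001,"y":-0.0001,"z":0.0006,"wx":0.001,"wy":0.002,"wz":0},{"grip":0,"x":0.002,"y":-0.0001,"z":0.0006,"wx":0.001,"wy":0.002,"wz":0},{"grip":0,"x":0.003,"y":-0.0001,"z":0.0006,"wx":0.001,"wy":0.002,"wz":0},{"grip":0,"x":0.0045,"y":-0.0001,"z":0.0006,"wx":0.001,"wy":0.002,"wz":0},{"grip":0,"x":0.0055,"y":-0.0001,"z":0.0006,"wx":0.001,"wy":0.002,"wz":0}])

```text
time_s: 18.3
eef_pos: [0.551, -0.1251, 0.0958]
ee_rot: [0.66, 0.751, -0.001, 0.001]
wrist_force: [-2.2, -5.9, 5.5]
opening: 0.215
```

play_rows(motion=[{"grip":0,"x":0.001,"y":-0.0001,"z":0.0006,"wx":0.001,"wy":0.002,"wz":0},{"grip":0,"x":0.002,"y":-0.0001,"z":0.0006,"wx":0.001,"wy":0.002,"wz":0},{"grip":0,"x":0.003,"y":-0.0001,"z":0.0006,"wx":0.001,"wy":0.002,"wz":0},{"grip":0,"x":0.0045,"y":-0.0001,"z":0.0006,"wx":0.001,"wy":0.002,"wz":0},{"grip":0,"x":0.0055,"y":-0.0001,"z":0.0006,"wx":0.001,"wy":0.002,"wz":0}])

```text
time_s: 18.92
eef_pos: [0.5504, -0.1205, 0.0958]
ee_rot: [0.66, 0.751, -0.001, 0.0]
wrist_force: [-1.7, -6.7, 6.3]
opening: 0.215
```

play_rows(motion=[{"grip":0,"x":0.001,"y":-0.0001,"z":0.0006,"wx":0.001,"wy":0.001,"wz":0},{"grip":0,"x":0.002,"y":-0.0001,"z":0.0006,"wx":0.001,"wy":0.001,"wz":0},{"grip":0,"x":0.003,"y":-0.0001,"z":0.0006,"wx":0.001,"wy":0.001,"wz":0},{"grip":0,"x":0.0045,"y":-0.0001,"z":0.0006,"wx":0.001,"wy":0.001,"wz":0},{"grip":0,"x":0.0055,"y":-0.0001,"z":0.0006,"wx":0.001,"wy":0.001,"wz":0}])

```text
time_s: 19.55
eef_pos: [0.5498, -0.1157, 0.0957]
ee_rot: [0.66, 0.751, -0.001, 0.0]
wrist_force: [-1.8, -5.2, 3.8]
opening: 0.217
```

play_rows(motion=[{"grip":0,"x":0.001,"y":-0.0002,"z":0.0007,"wx":0.001,"wy":0.001,"wz":0},{"grip":0,"x":0.002,"y":-0.0002,"z":0.0007,"wx":0.001,"wy":0.001,"wz":0},{"grip":0,"x":0.003,"y":-0.0002,"z":0.0007,"wx":0.001,"wy":0.001,"wz":0},{"grip":0,"x":0.0045,"y":-0.0002,"z":0.0007,"wx":0.001,"wy":0.001,"wz":0},{"grip":0,"x":0.0055,"y":-0.0002,"z":0.0007,"wx":0.001,"wy":0.001,"wz":0}])

```text
time_s: 20.18
eef_pos: [0.5488, -0.1101, 0.0949]
ee_rot: [0.66, 0.751, -0.002, -0.0]
wrist_force: [0.8, -3.3, -1.5]
opening: 0.209
```

The drop is felt: z fell to 0.0949 and the vertical force went to zero. Now I ease it down.

play_rows(motion=[{"grip":0,"x":0.0,"y":0,"z":0.0005,"wx":0,"wy":0,"wz":0},{"grip":0,"x":0,"y":0,"z":0.001,"wx":0,"wy":0,"wz":0},{"grip":0,"x":0,"y":0,"z":0.0015,"wx":0,"wy":0,"wz":0},{"grip":0,"x":0,"y":0,"z":0.0015,"wx":0,"wy":0,"wz":0},{"grip":0,"x":0,"y":0,"z":0.0015,"wx":0,"wy":0,"wz":0}])

```text
time_s: 20.8
eef_pos: [0.5488, -0.1101, 0.0933]
ee_rot: [0.66, 0.751, -0.002, -0.0]
wrist_force: [-0.3, -3.5, -2.6]
opening: 0.218
```

```bash
python3 -c "
from h import *
go([.5488,-.1101,.09],1.701)"
```

```text
t 20.8 pos [ 0.5488 -0.1101  0.0933] yaw 1.6991 F [-0.3 -3.5 -2.6] op 0.218 -> shift [0.     0.     0.0033] w [-0.0028  0.0015 -0.0019]
```

play_rows(motion=[{"grip":0,"x":0.0,"y":0,"z":0.0005,"wx":-0.002,"wy":0.001,"wz":0},{"grip":0,"x":0,"y":0,"z":0.001,"wx":-0.002,"wy":0.001,"wz":0},{"grip":0,"x":0,"y":0,"z":0.0015,"wx":-0.002,"wy":0.001,"wz":0},{"grip":0,"x":0,"y":0,"z":0.002,"wx":-0.002,"wy":0.001,"wz":0},{"grip":0,"x":0,"y":0,"z":0.002,"wx":-0.002,"wy":0.001,"wz":0}])

```text
time_s: 21.42
eef_pos: [0.5488, -0.1101, 0.0912]
ee_rot: [0.66, 0.751, -0.0, -0.0]
wrist_force: [-0.7, -2.9, -1.3]
opening: 0.214
```

play_rows(motion=[{"grip":0,"x":0.0,"y":0,"z":0.001,"wx":0,"wy":0,"wz":0},{"grip":0,"x":0,"y":0,"z":0.002,"wx":0,"wy":0,"wz":0},{"grip":0,"x":0,"y":0,"z":0.003,"wx":0,"wy":0,"wz":0},{"grip":0,"x":0,"y":0,"z":0.004,"wx":0,"wy":0,"wz":0},{"grip":0,"x":0,"y":0,"z":0.005,"wx":0,"wy":0,"wz":0}])

```text
time_s: 22.05
eef_pos: [0.5488, -0.1102, 0.0862]
ee_rot: [0.66, 0.751, -0.0, -0.0]
wrist_force: [-0.5, -3.2, 0.1]
opening: 0.212
```

play_rows(motion=[{"grip":0,"x":0.0,"y":0,"z":0.001,"wx":0,"wy":0,"wz":0},{"grip":0,"x":0,"y":0,"z":0.002,"wx":0,"wy":0,"wz":0},{"grip":0,"x":0,"y":0,"z":0.003,"wx":0,"wy":0,"wz":0},{"grip":0,"x":0,"y":0,"z":0.004,"wx":0,"wy":0,"wz":0},{"grip":0,"x":0,"y":0,"z":0.005,"wx":0,"wy":0,"wz":0}])

```text
time_s: 22.68
eef_pos: [0.5488, -0.1102, 0.0811]
ee_rot: [0.66, 0.751, -0.001, 0.0]
wrist_force: [0.0, -2.9, 1.5]
opening: 0.215
```

play_rows(motion=[{"grip":0,"x":0.0,"y":0,"z":0.001,"wx":0,"wy":0,"wz":0},{"grip":0,"x":0,"y":0,"z":0.002,"wx":0,"wy":0,"wz":0},{"grip":0,"x":0,"y":0,"z":0.003,"wx":0,"wy":0,"wz":0},{"grip":0,"x":0,"y":0,"z":0.004,"wx":0,"wy":0,"wz":0},{"grip":0,"x":0,"y":0,"z":0.005,"wx":0,"wy":0,"wz":0}])

```text
time_s: 23.3
eef_pos: [0.5488, -0.1102, 0.0761]
ee_rot: [0.66, 0.751, -0.001, 0.0]
wrist_force: [-1.5, -4.7, 0.6]
opening: 0.214
```

play_rows(motion=[{"grip":0,"x":0.0,"y":0,"z":0.001,"wx":0,"wy":0,"wz":0},{"grip":0,"x":0,"y":0,"z":0.002,"wx":0,"wy":0,"wz":0},{"grip":0,"x":0,"y":0,"z":0.003,"wx":0,"wy":0,"wz":0},{"grip":0,"x":0,"y":0,"z":0.0035,"wx":0,"wy":0,"wz":0},{"grip":0,"x":0,"y":0,"z":0.0035,"wx":0,"wy":0,"wz":0}])

```text
time_s: 23.92
eef_pos: [0.5488, -0.1103, 0.0725]
ee_rot: [0.66, 0.751, -0.001, -0.0]
wrist_force: [-0.8, -4.5, -0.3]
opening: 0.216
```

play_rows(motion=[{"grip":0,"x":0.0,"y":0,"z":0.0004,"wx":0,"wy":0,"wz":0},{"grip":0,"x":0,"y":0,"z":0.0008,"wx":0,"wy":0,"wz":0},{"grip":0,"x":0,"y":0,"z":0.0012,"wx":0,"wy":0,"wz":0},{"grip":0,"x":0,"y":0,"z":0.0016,"wx":0,"wy":0,"wz":0},{"grip":0,"x":0,"y":0,"z":0.0018,"wx":0,"wy":0,"wz":0}])

```text
time_s: 24.55
eef_pos: [0.5488, -0.1104, 0.071]
ee_rot: [0.66, 0.751, -0.001, 0.0]
wrist_force: [-3.7, -4.8, 7.8]
opening: 0.217
```

The collar seats at z 0.0710, exactly 25 mm below the bar contact, with about 8 N. I'll release and retreat.

play_rows(motion=[{"grip":0.25,"x":0,"y":0,"z":0,"wx":0,"wy":0,"wz":0},{"grip":0.35,"x":0,"y":0,"z":0,"wx":0,"wy":0,"wz":0},{"grip":0.5,"x":0,"y":0,"z":0,"wx":0,"wy":0,"wz":0},{"grip":0.65,"x":0,"y":0,"z":0,"wx":0,"wy":0,"wz":0},{"grip":0.65,"x":0,"y":0,"z":0,"wx":0,"wy":0,"wz":0}])

```text
time_s: 25.18
eef_pos: [0.5488, -0.1103, 0.071]
ee_rot: [0.66, 0.751, -0.001, 0.0]
wrist_force: [-0.6, -0.2, -0.4]
opening: 0.646
```

play_rows(motion=[{"grip":0.65,"x":0,"y":0,"z":-0.01,"wx":0,"wy":0,"wz":0},{"grip":0.65,"x":0,"y":0,"z":-0.03,"wx":0,"wy":0,"wz":0},{"grip":0.65,"x":0,"y":0,"z":-0.06,"wx":0,"wy":0,"wz":0},{"grip":0.65,"x":0,"y":0,"z":-0.1,"wx":0,"wy":0,"wz":0},{"grip":0.65,"x":0,"y":0,"z":-0.12,"wx":0,"wy":0,"wz":0}])

```text
time_s: 25.8
eef_pos: [0.5494, -0.1103, 0.194]
ee_rot: [0.66, 0.751, 0.0, 0.002]
wrist_force: [-1.1, -0.6, -0.6]
opening: 0.645
```

```bash
python3 - <<'E'
from h import *
for i in range(3): read_camera("wrist")
o=ctrl.get_obs(); im=read_camera("wrist")
a=im[100:350,150:410,::-1]; s=read_camera("side")[120:270,240:400,::-1]
cv2.imwrite("pics/w8.png",np.hstack([cv2.resize(a,(400,385),interpolation=2),cv2.resize(s,(400,385),interpolation=2)]))
go([.5488,-.1104,.25],1.701)
for z in (.140-.038,.0975+.0005,): print(z,proj("wrist",[.549,-.1126,z],o))
E
```

```text
t 26.05 pos [ 0.5486 -0.1101  0.1903] yaw 1.6992 F [-0.5  0.4 -0. ] op 0.651 -> shift [-0.0004  0.0001 -0.0597] w [-0.0014  0.0005 -0.0018]
0.10200000000000001 (np.float64(277.3442323319962), np.float64(214.84268548972264))
0.098 (np.float64(277.34881821010924), np.float64(213.0619255650493))
```

View pics/w8.png

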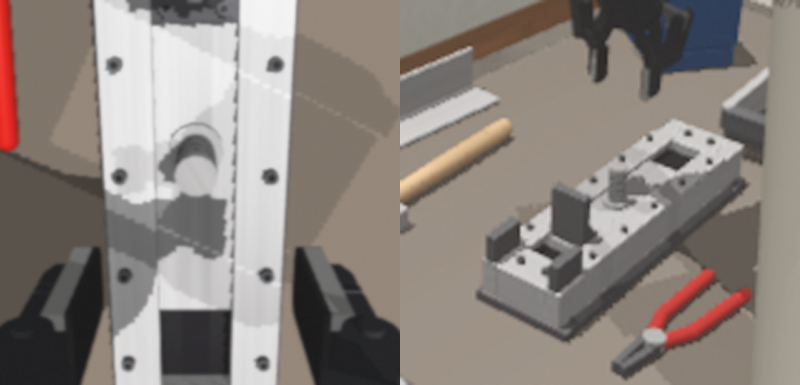

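The pin stands upright with its collar on the plate. Its top is at about (276.6,215.6), against a predicted (277.3,214.8), and the gripper is clear.

```bash
python3 -c "
from bench import workorder
print(workorder.job_done())"
```

```text
the job is handed in; nothing more can be done
None
```

The long pin is locked home in the bush through the stop's slide plate and released, and I handed the job in at about 26 s of the 61 s allowed.

- **Sliding:** I drew the pin from the block and put it through the plate's hole. Pressing with about 8 N, I slid it about 55 mm with the stop until the tip dropped into the bush.
- **Seating:** The collar met the plate exactly 25 mm below where the tip had touched the bar, with about 8 N. The highest reading I saw on the way was about 10 N; I only read the force at the end of each move.
- **Last checks:** The final wrist picture shows the pin upright with its top within 1 px of where it should be when seated, and the gripper open and 12 cm above it with no force on it. I saw the other two pins in place only in the side view after lifting, and I took no final picture of the block or the whole table.

No check failed or disagreed beyond the 1 to 2 px (about 1 mm) at which I first placed the hole, and I corrected that before putting the pin in.

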